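Refit the control card in the test bench's card unit

ROBOT

A 7-joint arm with a two-finger parallel gripper is mounted at the origin on the work surface. World frame = base frame: x ahead of the robot, y to its left, z up, the work surface at z = 0. Lengths are in m, angles in rad, forces in N, time in s.
With the tool pointing down it reaches from about 0.35 to 0.775 m from the base axis. Payload 3.1 kg.
Tool frame: the origin (TCP) lies on the centre line of the jaws, within the pads' length; the fingertips stand 22 mm ahead of it and the grasp point (between the pads) lies 3 mm ahead of it; z points along the fingers, y is the line along which they close (so a half turn about z gives the same grasp; the last joint's range is limited). The gripper opens to 85 mm and grips with 20 to 120 N. Pads are 22 mm wide; open, the fingers measure 114 mm over their backs; the gripper's body (76 mm by 85 mm) begins 54 mm behind the grasp point. The pads swing forward as they close: fully open they stand 13 mm farther back than shut.
Start: joints at [-1.194, 0.311, 0.014, 1.512, -0.004, 1.319, -0.027], TCP at [0.224, 0.502, 0.214] pointing down, gripper open.
Joint ranges: [-2.7, 2.7], [-0.3, 1.91], [-1.27, 1.3], [0.12, 2.57], [-1.44, 4.58], [0.2, 2.03], [-3.05, 3.05]. Speed limits (rad/s): [2.79, 2.79, 3.14, 3.14, 3.14, 3.14, 3.14].

INTERFACE

Orientations are given as a rotation vector (axis times angle).
In Python, from workcell import observe, capture, get_calibration, hand_in gives the robot as it stands.
- The arm moves only by the tool move_arm, never from a script. Its argument "commands" is one flat list of numbers, 7 for each row, row after row: the turn, a rotation vector about the tool's x, y, z in degrees, then the shift along the tool's x, y, z in mm, then the finger opening in mm, from 0 to 85.4. In form: [ax, ay, az, tx, ty, tz, jaw, ax, ay, az, tx, ty, tz, jaw, ...]. A call has 1 to 12 rows; each row is the pose to reach, as a shift and turn from the pose commanded when the call began, along the tool's axes at that moment; what a row does not reach only later rows make up. A row lasts 1/12 s, in which the tool goes at most 41.7 mm and 7.16 degrees, less where a joint would pass 70% of its speed; a pose out of reach is approached as far as the arm can. A call with a gripper value outside its range is refused whole. The fingers move at their own pace and stop on an object; the grip force is fixed at half the most. Time passes only in rows, so rows that repeat a pose let the fingers close. It gives the time, the measured TCP pose, the force, the opening and the grip force at its end, in the units of the state.
- observe(): the state, without advancing time (a new reading comes with each control period).
- capture(name): name is "side" or "top"; returns the picture (420x560x3 uint8, blue, green, red); there is no depth.
- get_calibration(name): a dict with "mtx" (3x3 intrinsics, pixels), "R" (3x3) and "t" (3): a world point X has camera coordinates R X + t. Camera axes: x right, y down, z forward; pixel columns grow to the right and rows downward; lengths in m; the calibration is good to about 2 mm. A picture is of the moment at which its call begins. get_calibration takes no time and is no camera call.
- hand_in(): hands the job in; it is judged then, once.
The state is a dict: "t": time; "joints": joint angles; "qd": joint speeds; "joint_torque": joint torques, N m; "eef_pos": TCP position; "orientation": TCP orientation; "force": force on the tool from outside, world axes, zero at the start; "torque": the same for the moment, N m; "gripper_width": finger opening in m; "finger_force": force on a finger pad.
Only numpy, scipy, OpenCV 4.12 (cv2) and the standard library are available. Lean on these libraries where they do the work, as an engineer would, in place of code of your own. Each camera call takes 0.05 s, during which the arm holds its last target. There are 200 camera calls.

TASK

Take the larger circuit card out of the wooden service stand by its pull tab and slide it down into the empty pair of card guides in the blue open-topped unit until it is fully home on the unit's floor, then let go. Lower it in the hand all the way rather than letting it drop, and leave the smaller card and the pulley where they are.

Things in the scene. Friction and masses are not known exactly. Their poses are not given: they have to be found in the camera images.
- card: Larger of two green cards upright in a wooden stand, in either slot. Board 120 mm wide (y), 5 thick (x), 90 tall; aluminium pull tab on top: 10 mm thick (x), 44 wide (y), 90 to 145 mm above the lower edge. Origin: middle of the lower edge; z up. 0.18-0.35 kg. Slot holds its lowest 28 mm loosely (stand top 36 mm above table, slots 76 mm apart): lift straight up. Fits the guides either way round.
- guides: Empty pair of white U guides fixed in the blue unit (rim 100 mm above table). Origin: unit's floor, midway between guides, z up; the seated card's lower middle comes here, width along y, thickness along x. Channels 12 mm wide (x) to 52 mm up, flaring to 34 at 92; their bottoms 132 mm apart (y), 150 at top. A fixed, tabless card, level with the rim, fills the other pair, 64 mm away in +x or -x.
- small_card: The smaller green card, in the stand's other slot: board 80 mm wide (y), 5 mm thick (x), 55 mm tall, with a 28 mm wide tab that ends 85 mm above its lower edge. Origin: middle of the lower edge; z up. To be left in its slot.
- pulley: A loose bare steel belt pulley, 60 mm in diameter and 37 mm tall, lying flat on the table between the stand and the unit. Origin: centre of its underside; z up. To be left alone.

How it is judged:
At the end, for the whole second after the job is handed in: The larger card stands at rest in the empty guides: its lower edge within 8 mm of the unit's floor, its lower middle within 12 mm horizontally of the point midway between the guides, upright and in line with the guides within 0.2 rad (horizontal distance between card and guides below 0.012 m and z of card in the frame of guides between -0.01 and 0.008 m and angle between card's own z axis and vertical below 0.2 rad and angle between the x axis of card and the x axis of guides, either way round below 0.2 rad and linear speed of card below 0.02 m/s); the robot touches nothing.
It fails at once if the card is dropped down the guides (faster than 0.5 m/s inside them) (horizontal distance between card and guides below 0.04 m and z of card in the frame of guides below 0.09 m and linear speed of card above 0.5 m/s).
It fails at once if the smaller card is moved by more than 30 mm (distance of small_card from where it was at the start of the episode above 0.03 m).
It fails at once if the pulley is moved by more than 30 mm (distance of pulley from where it was at the start of the episode above 0.03 m).
It also fails if it takes over 38 s, if anything falls off the work surface, if the arm or the gripper's body presses on something with over 40 N, if the wrist force passes 120 N, or if a joint passes its speed limit or range.

## Working session

There is one attempt and no reset: what is moved stays moved. The work goes in short steps, Python scripts to look and compute and a tool call to move; the robot and the scene stay as the last step left them, time stands still between calls to the robot, and variables do not carry over. Pictures are saved under pics/ and viewed, at most 13 in all, crops included, and the job is handed in when it is done.

Besides the shell and the picture viewer there is one more tool, called after ">>>" by a JSON object that holds its "api" and its "payload". move_arm: Moves the arm, as the interface text tells. Its arguments: {"type":"object","properties":{"commands":{"type":"array","items":{"type":"number"}}},"required":["commands"]}

```bash
mkdir -p pics; python3 - <<'E'
from workcell import *
import cv2
for n in("top","side"):
    cv2.imwrite(f"pics/{n}0.png",capture(n)); c=get_calibration(n); print(n,c["mtx"].tolist(),c["R"].round(4).tolist(),c["t"])
s=observe();print(s["t"],s["eef_pos"],s["orientation"],s["force"])
E
```

```text
top [[436.7349209926515, 0.0, 283.9758503829749], [0.0, 436.7349209926515, 211.0433561546944], [0.0, 0.0, 1.0]] [[-0.0122, -0.9996, 0.0237], [-0.995, 0.0098, -0.0991], [0.0988, -0.0248, -0.9948]] [-0.00834069  0.55172957  0.69708753]
side [[382.61708950798277, 0.0, 281.25370514420257], [0.0, 382.61708950798277, 203.758667223882], [0.0, 0.0, 1.0]] [[0.6716, -0.7408, -0.01], [-0.376, -0.3292, -0.8662], [0.6384, 0.5855, -0.4996]] [-0.36167568  0.2293404   0.42611734]
0.1 [0.2233499  0.50184313 0.21280865] [-0.65277482 -3.07266323  0.00336062] [-0.34468336 -0.75503869 -0.12360428]
```

View pics/top0.png

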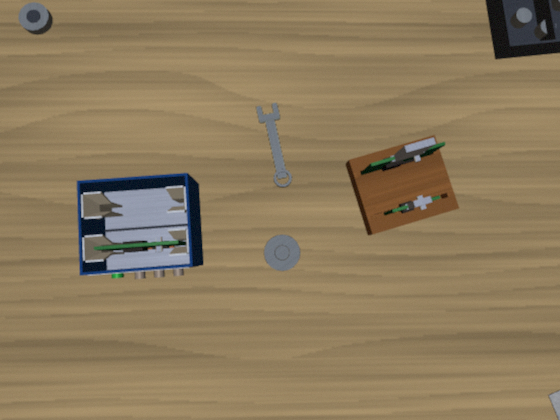

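View pics/side0.png

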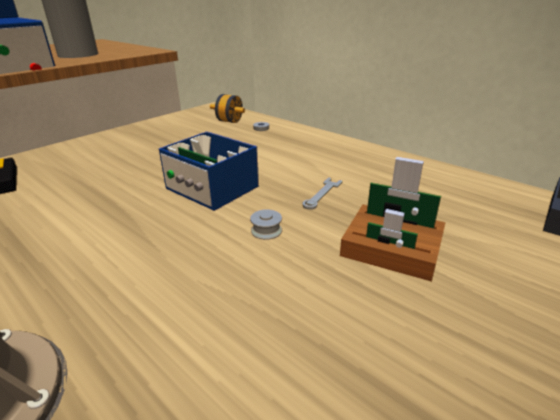

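The larger card is in the stand's far slot (top view about (403,155), tab at (420,146)). The smaller card is at (417,204) and the pulley at (282,252). The unit's empty guides are the far pair, at about (93,205) and (177,198). I'll enlarge these areas for exact pixels.

```bash
python3 - <<'E'
import cv2,numpy as np
t=cv2.imread("pics/top0.png");s=cv2.imread("pics/side0.png")
def c(i,x,y,w,h,k):
    o=cv2.resize(i[y:y+h,x:x+w],None,fx=k,fy=k,interpolation=cv2.INTER_CUBIC)
    for a in range(0,w,10):
        cv2.line(o,(a*k,0),(a*k,6 if (x+a)%50 else 16),(0,255,255),1)
    for b in range(0,h,10):
        cv2.line(o,(0,b*k),(6 if (y+b)%50 else 16,b*k),(0,255,255),1)
    return o
cv2.imwrite("pics/c1.png",np.hstack([c(t,70,170,130,110,3),c(t,340,130,130,110,3)]))
cv2.imwrite("pics/c1.png",np.vstack([np.hstack([cv2.resize(c(t,70,170,130,110,6),(400,338),interpolation=cv2.INTER_AREA)*0+0]*0+[c(t,70,170,130,110,3),c(t,340,130,130,110,3)]),np.hstack([c(s,340,150,130,80,3),c(s,150,130,130,80,3)])]))
E
```

```text
(no output)
```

View pics/c1.png

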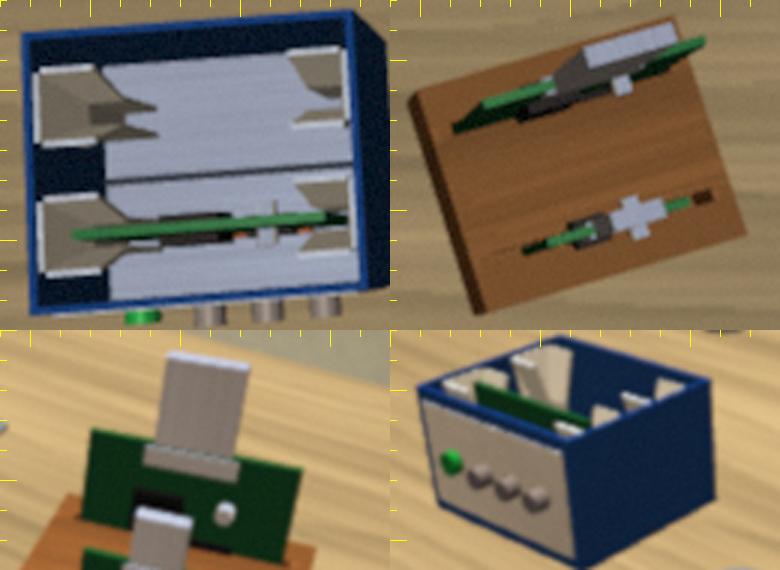

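```bash
cat > h.py <<'E'
from workcell import *
import numpy as np
def ray(n,uv,z):
    c=get_calibration(n);d=c["R"].T@np.linalg.inv(c["mtx"])@[*uv,1];o=-c["R"].T@c["t"]
    return (o+d*(z-o[2])/d[2])[:2]
def proj(n,X):
    c=get_calibration(n);p=c["mtx"]@(c["R"]@np.array(X)+c["t"]);return p[:2]/p[2]
E
python3 - <<'E'
from h import *
def show(l,n,z,pts,f):
    P=np.array([ray(n,f(*p),z) for p in pts]);print(l,(P*1e3).round(1).tolist(),"mean",(P.mean(0)*1e3).round(1),"ang of y dir",[np.degrees(np.arctan2(*(P[0]-P[1])[::-1])).round(1), (np.linalg.norm(P[0]-P[1])*1e3).round(1)])
U=lambda X,Y:(70+X/3,170+Y/3); S=lambda X,Y:(340+(X-390)/3,130+Y/3)
A=lambda X,Y:(340+X/3,150+(Y-330)/3); B=lambda X,Y:(150+(X-390)/3,130+(Y-330)/3)
show("tab","top",.153,[(585,48),(670,22),(678,40),(592,68)],S)
show("board","top",.098,[(485,103),(705,40)],S)
show("stand","top",.036,[(420,88),(675,17),(747,235),(487,308)],S)
show("small tab","top",.093,[(612,220),(665,205)],S)
show("tab","side",.153,[(170,353),(250,365)],A)
show("board","side",.098,[(92,430),(302,468)],A)
show("rim","top",.1,[(22,35),(352,10),(365,290),(32,313)],U)
show("guides","top",.097,[(36,107),(343,87)],U)
show("fixed","top",.1,[(73,236),(348,215)],U)
show("rim","side",.1,[(418,385),(560,337),(711,380),(562,450)],B)
show("pulley","top",.037,[(282,252)],lambda *a:a) if 0 else print(ray("top",(282,252),.037))
E
```

```text
tab [[629.0, -181.9], [641.2, -222.5], [632.5, -225.9], [619.5, -184.8]] mean [ 630.5 -203.8] ang of y dir [np.float64(106.7), np.float64(42.4)]
board [[614.7, -146.9], [646.5, -261.0]] mean [ 630.6 -203.9] ang of y dir [np.float64(105.6), np.float64(118.5)]
stand [[636.2, -125.2], [675.7, -269.9], [552.4, -304.2], [513.7, -158.7]] mean [ 594.5 -214.5] ang of y dir [np.float64(105.3), np.float64(150.0)]
small tab [[554.9, -210.8], [562.4, -238.3]] mean [ 558.7 -224.6] ang of y dir [np.float64(105.1), np.float64(28.4)]
tab [[624.4, -184.8], [637.7, -225.4]] mean [ 631.  -205.1] ang of y dir [np.float64(108.1), np.float64(42.7)]
board [[611.7, -149.5], [647.3, -261.2]] mean [ 629.5 -205.4] ang of y dir [np.float64(107.7), np.float64(117.2)]
rim [[591.3, 293.9], [602.6, 131.4], [463.8, 123.8], [454.8, 284.4]] mean [528.1 208.4] ang of y dir [np.float64(94.0), np.float64(162.8)]
guides [[555.7, 287.1], [564.3, 136.1]] mean [560.  211.6] ang of y dir [np.float64(93.3), np.float64(151.3)]
fixed [[491.8, 265.9], [500.5, 132.4]] mean [496.1 199.1] ang of y dir [np.float64(93.7), np.float64(133.7)]
rim [[454.6, 279.7], [586.6, 283.4], [600.1, 125.7], [453.2, 111.9]] mean [523.6 200.2] ang of y dir [np.float64(-178.4), np.float64(132.0)]
[ 0.48394084 -0.01015775]
```

```bash
cat >> h.py <<'E'
from scipy.spatial.transform import Rotation as R
def goal(x,y,z,deg):
    """tool down, tool y at heading deg: print turn (deg) and shift (mm) in tool axes"""
    s=observe();r=R.from_rotvec(s["orientation"]);a=np.radians(deg)
    Y=np.array([np.cos(a),np.sin(a),0]);Z=np.array([0,0,-1.]);M=R.from_matrix(np.c_[np.cross(Y,Z),Y,Z])
    print("t",s["t"],"turn",(r.inv()*M).as_rotvec(degrees=True).round(1),"shift",(r.inv().apply(np.array([x,y,z])-s["eef_pos"])*1e3).round(1),"w",s["gripper_width"])
E
python3 - <<'E'
from h import *
goal(.6305,-.2045,.22,15.5)
E
```

```text
t 0.1 turn [-0.1  0.1 50.5] shift [-659.1 -479.8   -6.1] w 0.08508569606128069
```

>>> {"api": "move_arm", "payload": {"commands": [0,0,25,-330,-240,-6,50,0,0,25,-330,-240,-6,50,0,0,25,-330,-240,-6,50,0,0,25,-330,-240,-6,50,0,0,25,-330,-240,-6,50,0,0,25,-330,-240,-6,50,0,0,25,-330,-240,-6,50,0,0,25,-330,-240,-6,50,0,0,25,-330,-240,-6,50,0,0,25,-330,-240,-6,50,0,0,25,-330,-240,-6,50,0,0,25,-330,-240,-6,50]}}

```text
t: 1.1
eef_pos: [0.4282, 0.1467, 0.2196]
orientation: [-1.311, -2.855, 0.001]
force: [-0.3, 1.1, 0.1]
gripper_width: 0.0499
finger_force: 0.0
```

```bash
python3 -c "
from h import *
goal(.6305,-.2045,.22,15.5)"
```

```text
t 1.1 turn [-0.   0.  25.2] shift [-398.2  -75.3   -0.4] w 0.04986735697174391
```

>>> {"api": "move_arm", "payload": {"commands": [0,0,25,-398,-75,0,50,0,0,25,-398,-75,0,50,0,0,25,-398,-75,0,50,0,0,25,-398,-75,0,50,0,0,25,-398,-75,0,50,0,0,25,-398,-75,0,50,0,0,25,-398,-75,0,50,0,0,25,-398,-75,0,50,0,0,25,-398,-75,0,50,0,0,25,-398,-75,0,50,0,0,25,-398,-75,0,50,0,0,25,-398,-75,0,50]}}

```text
t: 2.1
eef_pos: [0.6321, -0.2005, 0.2178]
orientation: [-1.89, -2.506, 0.001]
force: [-0.1, 1.0, 0.3]
gripper_width: 0.0505
finger_force: 0.0
```

```bash
python3 - <<'E'
from h import *
import cv2
goal(.6305,-.2045,.138,15.5)
i=capture("side");cv2.imwrite("pics/s1.png",cv2.resize(i[60:270,320:520],None,fx=2.8,fy=2.8,interpolation=cv2.INTER_CUBIC))
E
```

```text
t 2.1 turn [-0.1 -0.1  0.5] shift [-3.6 -2.4 79.8] w 0.05051223232503478
```

View pics/s1.png

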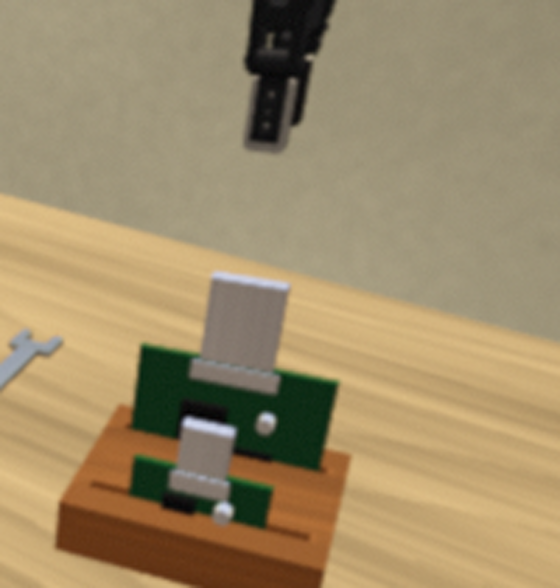

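The jaws hang over the tab: fingers at crop (268,150), tab top at (250,280). The tilt looks fine, so I'll descend.

>>> {"api": "move_arm", "payload": {"commands": [0,0,0,-1,-1,20,50,0,0,0,-1,-1,40,50,0,0,0,-1,-1,55,50,0,0,0,-1,-1,65,50,0,0,0,-1,-1,72,50,0,0,0,-1,-1,78,50,0,0,0,-1,-1,80,50,0,0,0,-1,-1,80,50]}}

```text
t: 2.82
eef_pos: [0.6315, -0.2012, 0.1399]
orientation: [-1.89, -2.51, -0.001]
force: [-1.1, 0.7, -0.1]
gripper_width: 0.05
finger_force: 0.0
```

```bash
python3 - <<'E'
from h import *
import cv2
goal(.6305,-.2045,.138,15.5)
i=capture("side");j=capture("top");r=lambda a:cv2.resize(a,(400,400),interpolation=cv2.INTER_CUBIC)
cv2.imwrite("pics/s2.png",np.hstack([r(i[110:260,330:480]),r(j[90:240,340:490])]))
E
```

```text
t 2.8167 turn [ 0.  -0.   0.5] shift [-2.9 -1.9  1.9] w 0.050008764653152925
```

View pics/s2.png

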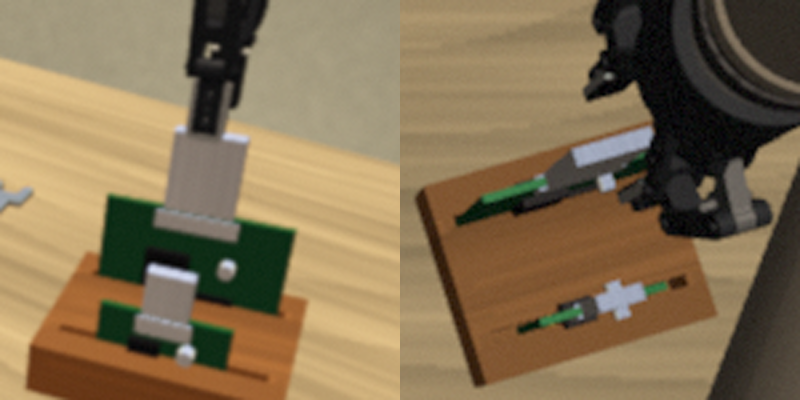

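```bash
python3 - <<'E'
from h import *
for p in [(.6315,-.2012,.118),(.6315,-.2012,.14),(.6315,-.2012,.2),(.6305,-.2045,.153)]:
  for n,k,o in (("side",400/150,(330,110)),("top",400/150,(340,90))): print(p,n,((proj(n,p)-o)*k).round(0),proj(n,p).round(1))
print("s1 tip",((proj("side",(.632,-.2005,.196))-(320,60))*2.8))
for n in("side","top"): c=get_calibration(n);print(n,-c["R"].T@c["t"])
s=observe();print(s["joints"])
E
```

```text
(0.6315, -0.2012, 0.118) side [199. 181.] [404.6 177.9]
(0.6315, -0.2012, 0.118) top [189. 160.] [410.8 150.1]
(0.6315, -0.2012, 0.14) side [204. 150.] [406.6 166.1]
(0.6315, -0.2012, 0.14) top [202. 151.] [415.6 146.4]
(0.6315, -0.2012, 0.2) side [220.  58.] [412.3 131.8]
(0.6315, -0.2012, 0.2) top [242. 120.] [430.6 135. ]
(0.6305, -0.2045, 0.153) side [212. 132.] [409.3 159.6]
(0.6305, -0.2045, 0.153) top [216. 146.] [421.  144.8]
s1 tip [256.63216999 207.12112446]
side [ 0.05707318 -0.44194267  0.40793582]
top [0.48002029 0.00356026 0.74831407]
[-0.05615215  0.63643179  0.57969995  1.29296052 -0.34406191  1.30871626
  0.80004181]
```

```bash
python3 - <<'E'
from h import *
d=np.array([.963,.267])
for z in (.12,.135,.15,.165,.18):
  r=[]
  for o in(-.03,.03):
    p=(*(np.array([.6315,-.2012])+o*d),z)
    r+=[((proj("side",p)-(330,110))*400/150).round(0),((proj("top",p)-(340,90))*400/150+[400,0]).round(0)]
  print(z,*r)
import cv2
i=cv2.imread("pics/s2.png")
cv2.imwrite("pics/s3.png",np.hstack([cv2.resize(i[60:240,110:290],(400,400)),cv2.resize(i[40:240,540:740],(400,400))]))
E
```

```text
0.12 [190. 198.] [606. 211.] [208. 160.] [573. 109.]
0.135 [193. 176.] [616. 205.] [212. 139.] [582. 101.]
0.15 [197. 153.] [625. 200.] [216. 118.] [590.  93.]
0.165 [201. 130.] [635. 194.] [219.  96.] [600.  84.]
0.18 [205. 106.] [646. 187.] [223.  74.] [609.  75.]
```

View pics/s3.png

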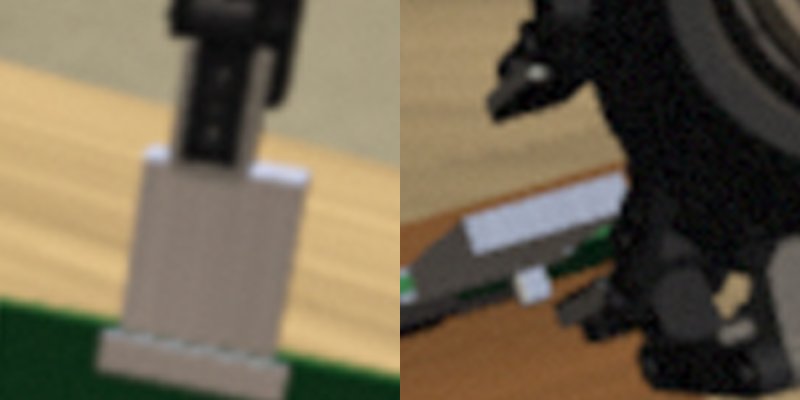

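The pads hang over the tab, but the fingertips (near tip at s2 px (204,136) side, (622,190) top) come out at z≈0.155. That is higher than the nominal geometry and only level with the tab top. I'll go lower, watching the force, and check again.

>>> {"api": "move_arm", "payload": {"commands": [0,0,0.5,-3,-2,8,50,0,0,0.5,-3,-2,16,50,0,0,0.5,-3,-2,23,50,0,0,0.5,-3,-2,28,50,0,0,0.5,-3,-2,30,50,0,0,0.5,-3,-2,30,50]}}

```text
t: 3.42
eef_pos: [0.6297, -0.2048, 0.1086]
orientation: [-1.9, -2.499, 0.001]
force: [0.3, -0.0, 0.0]
gripper_width: 0.05
finger_force: 0.0
```

```bash
python3 - <<'E'
from h import *
import cv2
goal(.6305,-.2045,.138,15.5);print(observe()["force"])
i=capture("side");j=capture("top");r=lambda a:cv2.resize(a,(400,400),interpolation=cv2.INTER_CUBIC)
cv2.imwrite("pics/s4.png",np.hstack([r(i[130:230,350:450]),r(j[100:200,370:470])]))
E
```

```text
t 3.4167 turn [-0.1 -0.1  0. ] shift [  0.1   0.8 -29.4] w 0.0500163238781379
[ 0.2793049  -0.00266198  0.01478735]
```

View pics/s4.png

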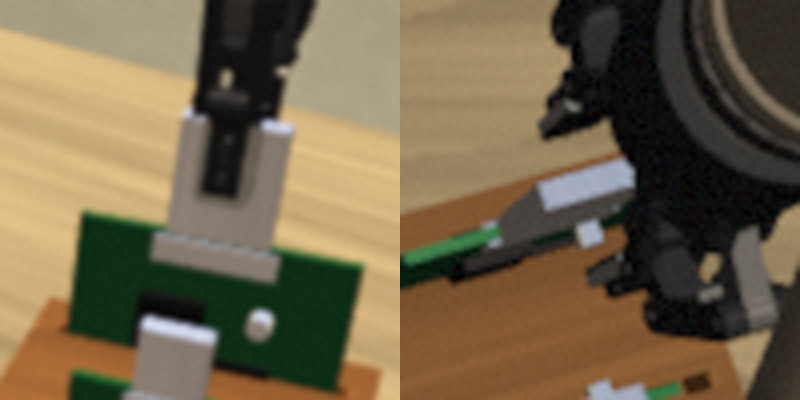

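The fingertips now overlap the tab: the near tip is at side pixel (405,180), well below the tab top. I'll go 6 mm lower and close.

>>> {"api": "move_arm", "payload": {"commands": [0,0,0,0,1,3,50,0,0,0,0,1,6,50,0,0,0,0,1,6,30,0,0,0,0,1,6,18,0,0,0,0,1,6,10,0,0,0,0,1,6,4,0,0,0,0,1,6,0,0,0,0,0,1,6,0,0,0,0,0,1,6,0,0,0,0,0,1,6,0]}}

```text
t: 4.35
eef_pos: [0.6316, -0.205, 0.104]
orientation: [1.901, 2.5, 0.001]
force: [0.4, -0.5, 0.3]
gripper_width: 0.0092
finger_force: 60.0
```

>>> {"api": "move_arm", "payload": {"commands": [0,0,0,0,0,-5,0,0,0,0,0,0,-12,0,0,0,0,0,0,-20,0,0,0,0,0,0,-30,0,0,0,0,0,0,-42,0,0,0,0,0,0,-56,0,0,0,0,0,0,-72,0,0,0,0,0,0,-90,0,0,0,0,0,0,-108,0,0,0,0,0,0,-122,0,0,0,0,0,0,-128,0,0,0,0,0,0,-130,0]}}

```text
t: 5.35
eef_pos: [0.6316, -0.206, 0.2364]
orientation: [1.9, 2.497, 0.001]
force: [0.1, -0.4, -3.1]
gripper_width: 0.0093
finger_force: 59.5
```

```bash
python3 - <<'E'
from h import *
import cv2
goal(.56,.210,.235,3.7);print(observe()["force"],observe()["joints"].round(2))
i=capture("side");j=capture("top");r=lambda a:cv2.resize(a,(400,400),interpolation=cv2.INTER_CUBIC)
cv2.imwrite("pics/s5.png",np.hstack([r(i[50:250,320:520]),r(j[70:270,340:540])]))
E
```

```text
t 5.35 turn [ 0.2  0.1 11.8] shift [4.201e+02 4.190e+01 4.000e-01] w 0.009319162967281388
[ 0.12024894 -0.44311426 -3.11219957] [-0.04  0.59  0.6   1.13 -0.32  1.51  0.77]
```

View pics/s5.png

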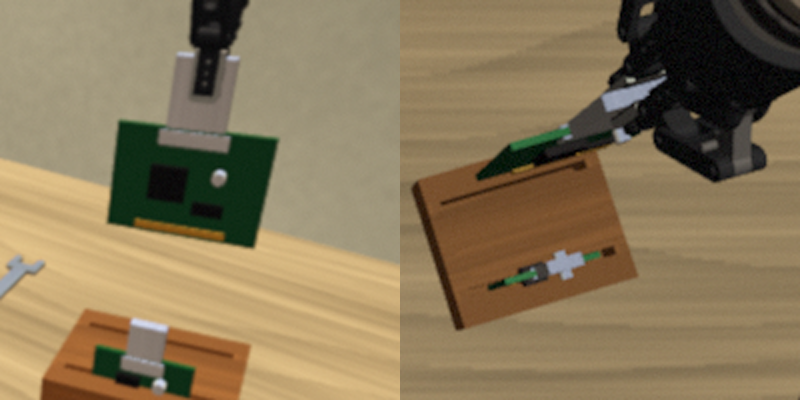

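The card is out, upright, and held in the middle of the tab (tab under fingers at crop (203,80)). The smaller card is undisturbed. Next I carry it over the unit.

>>> {"api": "move_arm", "payload": {"commands": [0,0,1,15,2,0,0,0,0,2,45,5,0,0,0,0,3,85,9,0,0,0,0,4,125,13,0,0,0,0,5,165,17,0,0,0,0,7,205,21,0,0,0,0,8,245,25,0,0,0,0,9,285,29,0,0,0,0,10,325,33,0,0,0,0,11,360,36,0,0,0,0,11.8,385,38,0,0,0,0,11.8,400,40,0,0]}}

```text
t: 6.45
eef_pos: [0.56, 0.1971, 0.232]
orientation: [-2.137, -2.296, 0.002]
force: [0.7, 0.3, -4.0]
gripper_width: 0.0092
finger_force: 59.4
```

>>> {"api": "move_arm", "payload": {"commands": [0,0,0,10,1,0,0,0,0,0,16,2,0,0,0,0,0,20,2,0,0,0,0,0,20,2,0,0,0,0,0,20,2,0,0]}}

```text
t: 6.87
eef_pos: [0.564, 0.2094, 0.2337]
orientation: [2.151, 2.289, -0.002]
force: [0.9, 0.1, -3.3]
gripper_width: 0.0092
finger_force: 59.4
```

```bash
python3 - <<'E'
from h import *
import cv2
goal(.56,.210,.236,3.7)
i=capture("side");j=capture("top");r=lambda a:cv2.resize(a,(480,400)[:2],interpolation=cv2.INTER_CUBIC)
cv2.imwrite("pics/i6.png",i);cv2.imwrite("pics/j6.png",j)
cv2.imwrite("pics/s6.png",np.hstack([cv2.resize(i[60:220,140:300],(400,400),interpolation=2),cv2.resize(j[130:290,60:220],(400,400),interpolation=2)]))
s=observe()["eef_pos"]
b=s-[0,0,.096]
print(s, proj("side",b),proj("top",b))
E
```

```text
t 6.8667 turn [-0.   0.1 -0.1] shift [ 0.9 -4.  -2.3] w 0.009241996268840145
[0.5640954  0.2092562  0.23393429] [217.82426318 125.81280247] [125.7666934  195.88785942]
```

View pics/s6.png

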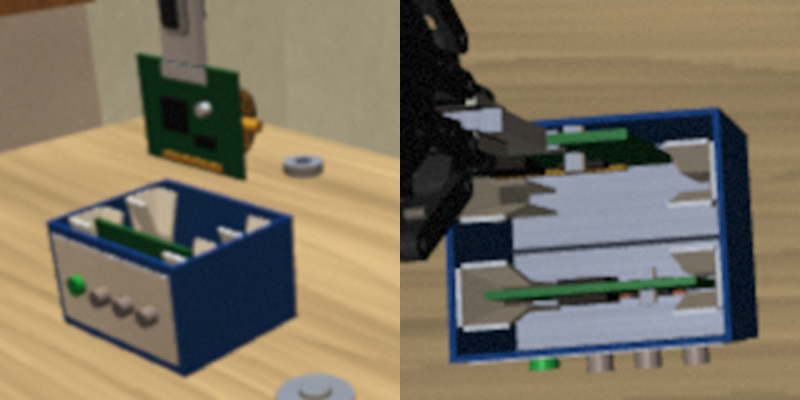

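```bash
python3 - <<'E'
from h import *
from scipy.optimize import least_squares as LS
A=lambda X,Y:np.array([140+X/2.5,60+Y/2.5]);T=lambda X,Y:np.array([60+(X-400)/2.5,130+Y/2.5])
# corners: left=+y
obs=[("side",(0,.06,.09),A(138,54)),("side",(0,-.06,.09),A(240,72)),("side",(0,.06,0),A(148,156)),("side",(0,-.06,0),A(245,179)),("top",(0,-.06,.09),T(628,131)),("top",(0,-.06,0),T(672,162))]
def res(p,pr=0):
    M=R.from_euler("xyz",p[3:]);return np.concatenate([proj(n,M.apply(q)+p[:3])-u for n,q,u in obs]+[np.array(p[3:])*[5,20,5]])
f=LS(res,[.56,.21,.14,0,0,.06]);print("card",f.x[:3].round(4),np.degrees(f.x[3:]).round(1),f.fun.round(1))
# unit: center of box, w, rim
obs2=[("side",(-1,1),A(48,220)),("side",(1,1),A(170,180)),("side",(1,-1),A(293,215)),("side",(-1,-1),A(178,270)),("top",(1,-1),T(718,109)),("top",(-1,1),T(450,362)),("top",(-1,-1),T(729,342))]
def r2(p):
    c,s=np.cos(p[2]),np.sin(p[2]);o=[]
    for n,q,u in obs2:
        a,b=q[0]*p[3],q[1]*p[4];o.append(proj(n,(p[0]+c*a-s*b,p[1]+s*a+c*b,.1))-u)
    return np.concatenate(o)
g=LS(r2,[.528,.208,.06,.07,.08]);print("unit",g.x.round(4),np.degrees(g.x[2]),g.fun.round(1))
c,s=np.cos(g.x[2]),np.sin(g.x[2]);print("guides",g.x[0]+.032*c,g.x[1]+.032*s)
E
```

```text
card [0.5623 0.2086 0.1358] [-0.4  1.5  3.8] [-0.2 -0.3 -1.3 -0.   0.  -0.4 -0.8  0.8  0.1 -0.5  0.8 -0.7 -0.   0.5
  0.3]
unit [0.5292 0.2072 0.0575 0.0694 0.081 ] 3.293316585016186 [-0.7 -0.3 -1.2 -1.2 -0.7 -0.2 -2.6 -1.4  0.9 -0.7  0.9 -0.8  1.  -0.7]
guides 0.5611835469332189 0.20907833925160466
```

Card lower middle is fitted at (0.562, 0.209, 0.136), yaw 3.8°. The guides come out at (0.561, 0.209), 3.5°. I'll lower with a small correction.

>>> {"api": "move_arm", "payload": {"commands": [0,0,0,0,-1.5,5,0,0,0,0,0,-1.5,14,0,0,0,0,0,-1.5,24,0,0,0,0,0,-1.5,34,0,0,0,0,0,-1.5,44,0,0,0,0,0,-1.5,54,0,0,0,0,0,-1.5,62,0,0,0,0,0,-1.5,70,0,0,0,0,0,-1.5,75,0,0,0,0,0,-1.5,78,0,0,0,0,0,-1.5,78,0]}}

```text
t: 7.88
eef_pos: [0.5617, 0.2112, 0.1551]
orientation: [-2.148, -2.292, 0.002]
force: [-0.1, 0.2, -2.3]
gripper_width: 0.0094
finger_force: 59.4
```

```bash
python3 - <<'E'
from h import *
import cv2
s=observe();print(s["eef_pos"],s["force"],s["torque"]); goal(.561,.209,.102,3.6)
i=capture("side");j=capture("top")
cv2.imwrite("pics/s7.png",np.hstack([cv2.resize(i[90:220,150:280],(400,400),interpolation=2),cv2.resize(j[150:290,60:200],(400,400),interpolation=2)]))
E
```

```text
[0.5617161  0.21115954 0.15506146] [-0.0518547   0.22468712 -2.30245892] [-0.04252019  0.05638576  0.00040972]
t 7.8833 turn [-0.1  0.   0.1] shift [-2.1 -0.8 53.1] w 0.009431103515131852
```

View pics/s7.png

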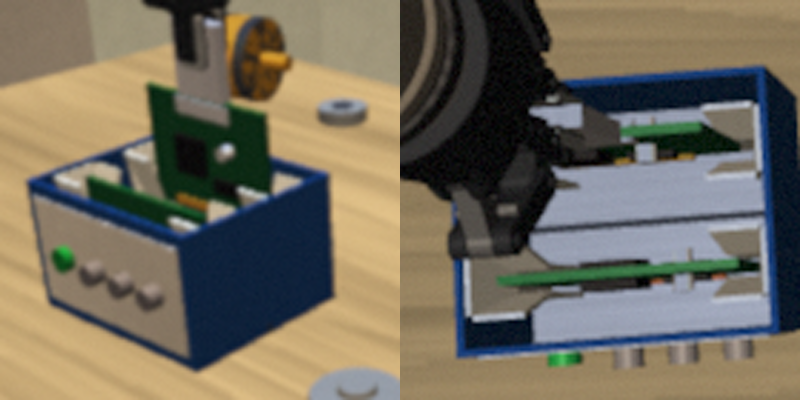

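The card is between the guide arms: lower right corner at crop (738,150), between the arms at rows 103 and 178. There is no contact force, so I go on slowly.

>>> {"api": "move_arm", "payload": {"commands": [0,0,0,-1,-0.7,4,0,0,0,0,-1,-0.7,8,0,0,0,0,-1,-0.7,12,0,0,0,0,-1,-0.7,16,0,0,0,0,-1,-0.7,20,0,0,0,0,-1,-0.7,24,0,0,0,0,-1,-0.7,28,0,0,0,0,-1,-0.7,32,0,0,0,0,-1,-0.7,35,0,0,0,0,-1,-0.7,35,0]}}

```text
t: 8.82
eef_pos: [0.5608, 0.21, 0.1198]
orientation: [-2.148, -2.292, 0.002]
force: [0.4, -0.7, -2.9]
gripper_width: 0.0089
finger_force: 59.4
```

>>> {"api": "move_arm", "payload": {"commands": [0,0,0,0,0,3,0,0,0,0,0,0,6,0,0,0,0,0,0,9,0,0,0,0,0,0,11,0,0,0,0,0,0,13,0,0,0,0,0,0,14,0,0,0,0,0,0,14,0]}}

```text
t: 9.4
eef_pos: [0.5613, 0.2101, 0.1065]
orientation: [-2.148, -2.292, 0.001]
force: [-0.1, 0.6, -3.6]
gripper_width: 0.0087
finger_force: 59.5
```

>>> {"api": "move_arm", "payload": {"commands": [0,0,0,0,0,1,0,0,0,0,0,0,2,0,0,0,0,0,0,3,0,0,0,0,0,0,4,0,0,0,0,0,0,4,0]}}

```text
t: 9.82
eef_pos: [0.5613, 0.2102, 0.1026]
orientation: [-2.148, -2.292, 0.001]
force: [0.2, 0.2, -2.8]
gripper_width: 0.0088
finger_force: 59.5
```

>>> {"api": "move_arm", "payload": {"commands": [0,0,0,0,0,1,0,0,0,0,0,0,2,0,0,0,0,0,0,3,0,0,0,0,0,0,3,0]}}

```text
t: 10.15
eef_pos: [0.5621, 0.2103, 0.102]
orientation: [2.148, 2.292, 0.003]
force: [-2.0, -0.7, 5.9]
gripper_width: 0.0089
finger_force: 61.0
```

Contact at about 9 N, with the card edge at the expected floor height. I'll relax the push slightly, open, and retreat.

>>> {"api": "move_arm", "payload": {"commands": [0,0,0,0,0,-1,0,0,0,0,0,0,-1,0,0,0,0,0,0,-1,14,0,0,0,0,0,-1,20,0,0,0,0,0,-1,30,0,0,0,0,0,-1,40,0,0,0,0,0,-1,40,0,0,0,0,0,-1,40]}}

```text
t: 10.82
eef_pos: [0.5615, 0.2102, 0.1006]
orientation: [2.148, 2.292, -0.0]
force: [0.3, -0.1, 1.7]
gripper_width: 0.0402
finger_force: 0.0
```

>>> {"api": "move_arm", "payload": {"commands": [0,0,0,0,0,-8,40,0,0,0,0,0,-20,40,0,0,0,0,0,-40,40,0,0,0,0,0,-65,40,0,0,0,0,0,-90,40,0,0,0,0,0,-120,40,0,0,0,0,0,-140,40,0,0,0,-30,0,-150,40,0,0,0,-60,0,-150,40,0,0,0,-90,0,-150,40,0,0,0,-110,0,-150,40,0,0,0,-120,0,-150,40]}}

```text
t: 11.82
eef_pos: [0.5698, 0.0854, 0.2529]
orientation: [2.153, 2.283, 0.001]
force: [-1.1, -0.6, -0.4]
gripper_width: 0.04
finger_force: 0.0
```

```bash
python3 - <<'E'
from h import *
import cv2
i=capture("side");j=capture("top")
cv2.imwrite("pics/s8.png",np.hstack([cv2.resize(i[90:220,150:280],(400,400),interpolation=2),cv2.resize(j[150:290,60:200],(400,400),interpolation=2)]))
for z in (.095,.15):
  print(z,[(proj("side",(.561,.2095,z))-(150,90))*400/130,(proj("top",(.561,.2095,z))-(60,150))*400/140+[400,0]])
E
```

```text
0.095 [array([210.63571752, 168.09222479]), array([614.92330392, 147.94201296])]
0.15 [array([203.47857781,  94.67162293]), array([578.76481258, 134.15383548])]
```

View pics/s8.png

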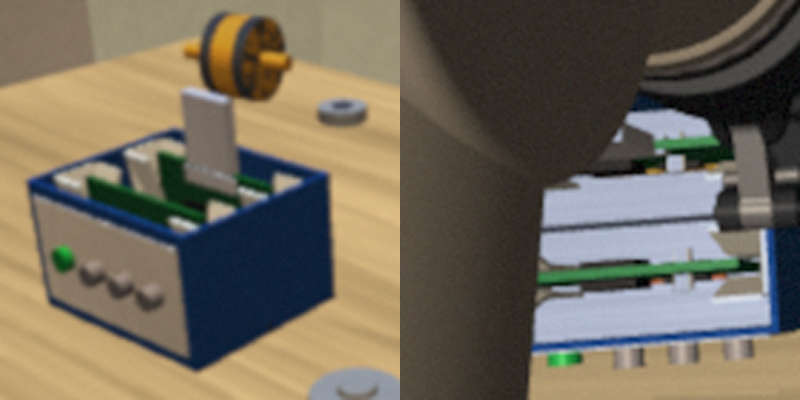

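The card stands seated. Its tab top is at side crop (208,93), against (203,95) predicted for fully home, and the board is level with the fixed card. The gripper is clear.

```bash
python3 -c "
from workcell import *
print(hand_in())"
```

```text
the job is handed in; nothing more can be done
None
```

The larger card is in the empty guides, lowered in the hand to floor contact and released. The gripper is clear, the small card and pulley were not touched, and the job was handed in at about 12 s; no verdict was returned.

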